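Weigh out the cored roller and send it down the rocker chute

ROBOT

A 6-joint arm with a two-finger parallel gripper is mounted at the origin on the work surface. World frame = base frame: x ahead of the robot, y to its left, z up, the work surface at z = 0. Lengths are in m, angles in rad, forces in N, time in s.
With the tool pointing down it reaches from about 0.3 to 0.875 m from the base axis. Payload 4.2 kg.
Tool frame: the origin (TCP) lies between the finger pads; the fingertips stand 25 mm ahead of it and the grasp point (between the pads) lies 6 mm ahead of it; z points along the fingers, y is the line along which they close (so a half turn about z gives the same grasp; the last joint's range is limited). The gripper opens to 85 mm and grips with 20 to 120 N. Pads are 22 mm wide; open, the fingers measure 114 mm over their backs; the gripper's body (76 mm by 85 mm) begins 54 mm behind the grasp point. The pads swing forward as they close: fully open they stand 13 mm farther back than shut.
Start: joints at [-1.314, 0.32, 1.565, -0, 1.257, -0.02], TCP at [0.157, -0.553, 0.233] pointing down, gripper open.
Joint ranges: [-3.11, 3.11], [-0.84, 2.01], [0.21, 2.61], [-1.34, 4.49], [0.05, 2.63], [-2.56, 2.56]. Speed limits (rad/s): [2.57, 2.57, 3.14, 3.14, 3.14, 3.14].

INTERFACE

Orientations are given as a 3x3 rotation matrix whose columns are the frame's x, y, z axes.
In Python, from cell import env, read_camera, get_calibration gives the robot as it stands.
- The arm moves only by the tool drive_tool, never from a script. Its argument "steps" is a list of rows, each a list of 3 entries, a list of its own where there are three numbers: the shift along the world's x, y, z in m, then the turn, a rotation vector about the world's x, y, z in degrees, then the finger opening in m, from 0 to 0.0854. In form: [[[dx, dy, dz], [rx, ry, rz], hand], ...]. A call has 1 to 20 rows; each row shifts and turns the commanded pose from where the row before left it; what a row does not reach is not made up. A row lasts 1/8 s, in which the tool goes at most 62.5 mm and 10.7 degrees, less where a joint would pass 70% of its speed; a pose out of reach is approached as far as the arm can. A call is refused whole if a number of a shift passes 0.0625 or a number of a turn 10.7, either way. A call with a gripper value outside its range is refused whole. The fingers move at their own pace and stop on an object; the grip force is fixed at half the most. Time passes only in rows, so rows that do not move let the fingers close. It gives the time, the measured TCP pose, the force, the opening and the grip force at its end, in the units of the state.
- env.get_obs(): the state, without advancing time (a new reading comes with each control period).
- read_camera(name): name is "side" or "top"; returns (picture, depth): 420x560x3 uint8, red, green, blue; 420x560 float32, m along the optical axis (not along the pixel's ray), 0 where there is no reading.
- get_calibration(name): a dict with "fx", "fy", "cx", "cy" (pixels), "rvec" (rotation vector, rad) and "tvec" (3), from world to camera coordinates, as OpenCV has them. Camera axes: x right, y down, z forward; pixel columns grow to the right and rows downward; lengths in m; the calibration is good to about 2 mm. A picture is of the moment at which its call begins. get_calibration takes no time and is no camera call.
- env.close_job(): hands the job in; it is judged then, once.
The state is a dict: "time_s": time; "qpos": joint angles; "joint_vel": joint speeds; "effort": joint torques, N m; "eef_pos": TCP position; "tool_rot": TCP orientation; "contact_force": force on the tool from outside, world axes, zero at the start; "wrist_torque": the same for the moment, N m; "finger_gap": finger opening in m; "gripper_force": force on a finger pad.
Only numpy, scipy, OpenCV 4.12 (cv2) and the standard library are available. Lean on these libraries where they do the work, as an engineer would, in place of code of your own. Each camera call takes 0.05 s, during which the arm holds its last target. There are 200 camera calls.

TASK

One of the three look-alike brim rollers on the rack has a steel core and is much heavier than the two hollow ones. Find it by its weight and set it by hand, without dropping it, on the rocker chute just ahead of the chute's stop, then let go so that its own weight, with no pressing from you, tips the chute and it rolls into the press's tray. Leave the two hollow rollers lying in notches of the rack, and do not disturb the other things on the bench.

Things in the scene. Friction and masses are not known exactly. Their poses are not given: they have to be found in the camera images.
- roller_a: aluminium flanged brim roller, one of three that look alike: barrel 44 mm diameter, 46 mm long, between two flanges of 54 mm diameter, 6 mm thick; 58 mm overall, flat end faces to grip. Origin at its middle; its x axis is the roller's axis. Hollow: 0.10 to 0.17 kg, steel-cored: 0.47 to 0.63 kg; which is which is not known. Starts in a notch of the rack, in any order
- roller_b: aluminium flanged brim roller, one of three that look alike: barrel 44 mm diameter, 46 mm long, between two flanges of 54 mm diameter, 6 mm thick; 58 mm overall, flat end faces to grip. Origin at its middle; its x axis is the roller's axis. Hollow: 0.10 to 0.17 kg, steel-cored: 0.47 to 0.63 kg; which is which is not known. Starts in a notch of the rack, in any order
- roller_c: aluminium flanged brim roller, one of three that look alike: barrel 44 mm diameter, 46 mm long, between two flanges of 54 mm diameter, 6 mm thick; 58 mm overall, flat end faces to grip. Origin at its middle; its x axis is the roller's axis. Hollow: 0.10 to 0.17 kg, steel-cored: 0.47 to 0.63 kg; which is which is not known. Starts in a notch of the rack, in any order
- rack: fixed wooden rack, base 100 x 300 mm; origin on the bench under its middle, z up. A rail 38 mm wide, top at z = 60 mm, runs along its y axis; the rollers lie across it (axis along the rack's x), flanges straddling the rail and ends free. Notches at y = -90, 0 and +90 mm
- notch (a point): axis place of a roller lying in the rack's middle notch, 82 mm over the bench. Each notch lies between two ridges 4 mm high, 26 mm apart
- stand: fixed stand with the rocker chute and the press's tray, board 440 x 130 mm; origin on the bench under the chute's pivot, x along the rolling direction (to the tray), z up. The grey open tray: inside x = 135 to 265 mm, y = -45 to 45 mm, V-shaped rubber floor, inlet wall 30 mm and far wall 80 mm high
- pivot (a point): middle of the chute's pivot, which runs along the stand's y, 85 mm over the bench. The chute is a plywood plank 38 mm wide without sides, from 130 mm before to 120 mm past the pivot, its top 12 mm above the pivot. A steel stop 14 mm high stands across it, front face 45 mm past the pivot
- rocker (a joint): angle of the rocker chute: 0 at rest (a counterweight under its rear end holds it leaning 0.12 rad back, away from the tray), 0.48 fully tipped (0.36 rad down to the tray); swings back by itself when empty. A downward force of 3.3 to 4 N at the seat tips it: the cored roller tips it, a hollow one does not
- seat (a point): axis place of a roller lying on the chute against the stop: 67 mm past the pivot, 22 mm above the plank; moves with the chute. At rest a roller set ahead of the stop leans back on it. It lies across the plank, flanges straddling it (4 mm play each side), ends free; it may be set up to 20 mm farther ahead
- tray (a point): the place of the roller's axis when it lies in the V of the tray, 41 mm above the bench and 200 mm past the pivot
- brush: bystander: brush lying on the bench behind the rack, 200 mm long, origin under its middle
- jar: bystander: amber jar, 56 mm diameter, 75 mm high, origin under its middle
- spool: bystander: wooden thread spool standing, 38 mm diameter, 44 mm high, origin under its middle
- iron: bystander: round brim weight with a knob, dark steel, 64 mm diameter, 60 mm high, origin under its middle
- hammer: bystander: hammer lying on the bench, 220 mm long, origin under its middle
- tin: bystander: round brass tin, 64 mm diameter, 50 mm high, origin under its middle
- gauge: bystander: dark wooden gauge strip, 30 x 120 x 12 mm, origin under its middle
There are look-alikes about, which are no part of the job. What is shaped like the roller_c but red is not meant. What is shaped like the roller_b but blue is not meant.

How it is judged:
By the outcome, as a careful person would: the job done as asked, in the order asked, and still so for the second after the job is handed in, with the robot touching nothing.
It also fails if it takes over 54 s, if anything falls off the work surface, if the arm or the gripper's body presses on something with over 40 N, if the wrist force passes 120 N, or if a joint passes its speed limit or range.

## Working session

There is one attempt and no reset: what is moved stays moved. The work goes in short steps, Python scripts to look and compute and a tool call to move; the robot and the scene stay as the last step left them, time stands still between calls to the robot, and variables do not carry over. Pictures are saved under pics/ and viewed, at most 10 in all, crops included, and the job is handed in when it is done.

Besides the shell and the picture viewer there is one more tool, called in YAML: its name, and indented under it one key for each argument. drive_tool: Moves the arm, as the interface text tells. Its arguments: {"type":"object","properties":{"steps":{"type":"array","items":{"type":"array"}}},"required":["steps"]}

```bash
mkdir -p pics; cat > h.py <<'E'
import numpy as np, cv2
from cell import env, read_camera, get_calibration
def cal(n):
    c=get_calibration(n); R=cv2.Rodrigues(np.array(c["rvec"],float))[0]; return c,R,np.array(c["tvec"],float).ravel()
def cloud(n,d):
    c,R,t=cal(n); v,u=np.mgrid[:d.shape[0],:d.shape[1]]
    P=np.stack([(u-c["cx"])/c["fx"]*d,(v-c["cy"])/c["fy"]*d,d],-1)
    return (P-t)@R
E
python3 - <<'E'
from h import *
for n in("top","side"):
    p,d=read_camera(n); cv2.imwrite(f"pics/{n}0.png",p[...,::-1]); np.savez(f"{n}0.npz",p=p,d=d)
    c,R,t=cal(n); print(n,"cam",-R.T@t,c["fx"],"axes",R.round(2).tolist())
o=env.get_obs(); print(o["tool_rot"],o["contact_force"],o["finger_gap"])
E
```

```text
top cam [ 0.37122479 -0.03452581  1.19086912] 459.9324691808451 axes [[0.01, -1.0, -0.0], [-0.99, -0.01, -0.17], [0.17, 0.0, -0.99]]
side cam [0.3156017  0.89513634 0.71092942] 391.6235198473804 axes [[-0.96, -0.27, 0.02], [-0.17, 0.52, -0.84], [0.21, -0.81, -0.54]]
[[ 9.61950600e-01  2.73223116e-01 -4.13831899e-04]
 [ 2.73223429e-01 -9.61949416e-01  1.50981096e-03]
 [ 1.44299029e-05 -1.56543213e-03 -9.99998775e-01]] [ 0.3594311   0.66719446 -0.19836753] 0.08542566135685373
```

View pics/top0.png

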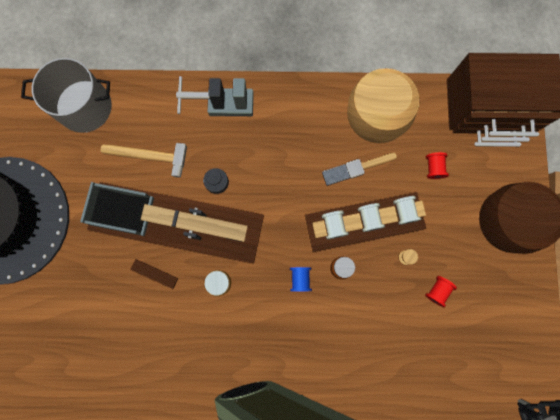

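View pics/side0.png

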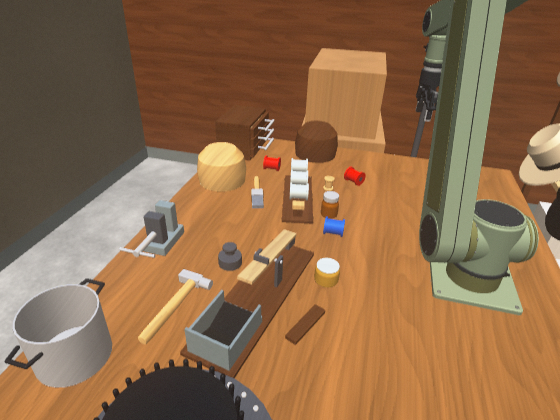

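Top picture: the three silver rollers lie on the rack at (335,225), (371,217) and (406,210). They are plain aluminium, while the red ones (437,165), (441,291) and the blue one (301,279) lie on the bench, so those are not meant. The chute's pivot is near (193,222) and the tray at (117,208). Next I measure them and make one enlarged crop.

```bash
python3 - <<'E'
from h import *
z=np.load("top0.npz"); p,d=z["p"],z["d"]; W=cloud("top",d)
hsv=cv2.cvtColor(p,cv2.COLOR_RGB2HSV)
v,u=np.mgrid[:420,:560]
def rect(m,name,zh):
    n,l,s,c=cv2.connectedComponentsWithStats(m.astype(np.uint8))
    for i in range(1,n):
        if s[i,4]<60: continue
        q=W[l==i]; r=cv2.minAreaRect((q[:,:2]*1000).astype(np.float32))
        print(name,"px",c[i].round(),"n",s[i,4],"ctr",np.array(r[0]).round(1),"size",np.array(r[1]).round(1),"ang",round(r[2],1),"z med/max",np.median(q[:,2]).round(4),q[:,2].max().round(4))
roi=(u>300)&(u<430)&(v>185)&(v<255)
rect(roi&(W[...,2]>.085)&(W[...,2]<.125),"roller",0)
rect(roi&(W[...,2]>.004)&(W[...,2]<.2),"rackall",0)
rect(roi&(hsv[...,1]<70)&(W[...,2]>.07),"silver",0)
roi=(u>75)&(u<270)&(v>170)&(v<270)
rect(roi&(W[...,2]>.06)&(hsv[...,1]>60)&(hsv[...,2]>120),"plank",0)
rect(roi&(W[...,2]>.006),"standall",0)
rect(roi&(u<160)&(W[...,2]>.006)&(hsv[...,1]<80),"tray",0)
# bystanders height
for nm,(uu,vv) in dict(jar=(217,283),tin=(344,267),iron=(215,180),spool=(408,257),blue=(301,279)).items(): print(nm,W[vv,uu].round(3))
a=p[180:260,300:430]; b=p[180:260,80:270]
im=np.zeros((600,800,3),np.uint8); A=cv2.resize(a,None,fx=4,fy=4,interpolation=cv2.INTER_CUBIC)[:300]; B=cv2.resize(b,None,fx=3.7,fy=3.7,interpolation=cv2.INTER_CUBIC)[:300]
im[:A.shape[0],:A.shape[1]]=A; im[300:300+B.shape[0],:B.shape[1]]=B
cv2.imwrite("pics/crop1.png",im[...,::-1])
E
```

```text
roller px [407. 210.] n 463 ctr [ 549.4 -343.1] size [58.3 53.8] ang 12.1 z med/max 0.101 0.1115
roller px [371. 217.] n 466 ctr [ 530.5 -255.5] size [58.3 53.1] ang 13.0 z med/max 0.1012 0.1124
roller px [335. 224.] n 466 ctr [ 511.2 -166.6] size [58.8 50.1] ang 12.7 z med/max 0.1014 0.1129
rackall px [365. 222.] n 4503 ctr [ 531.2 -254.1] size [106.6 302.3] ang 12.7 z med/max 0.0573 0.1129
rackall px [408. 252.] n 66 ctr [ 451.5 -358.8] size [10.4 32.9] ang 0.6 z med/max 0.043 0.0475
silver px [407. 210.] n 483 ctr [ 481.8 -195.9] size [ 65.4 385.6] ang 24.8 z med/max 0.1006 1.1909
silver px [371. 217.] n 480 ctr [ 474.  -150.9] size [ 68.6 302.8] ang 28.7 z med/max 0.1011 1.1909
silver px [335. 225.] n 478 ctr [ 465.8 -104.5] size [ 70.4 224.4] ang 36.1 z med/max 0.1013 1.1909
plank px [157. 215.] n 499 ctr [526.7 254.8] size [78.7 38. ] ang 79.2 z med/max 0.1075 0.1204
plank px [211. 226.] n 1100 ctr [474.7  75.1] size [290.   82.2] ang 62.5 z med/max 0.0919 1.1909
standall px [176. 174.] n 66 ctr [650.8 239.1] size [25.1 16.8] ang 85.2 z med/max 0.0234 0.0309
standall px [215. 181.] n 487 ctr [521.4  49.6] size [340.6  62.8] ang 37.6 z med/max 0.0343 1.1909
standall px [172. 222.] n 8856 ctr [516.2 209.6] size [545.4 158.2] ang 75.5 z med/max 0.0172 1.1909
standall px [141. 266.] n 154 ctr [398.4 153.9] size [380.   24.2] ang 85.4 z med/max 0.0128 1.1909
tray px [115. 208.] n 2636 ctr [502.8 200.3] size [524.3 121.7] ang 73.8 z med/max 0.0308 1.1909
jar [0.369 0.117 0.051]
tin [ 0.411 -0.191  0.073]
iron [0.625 0.129 0.061]
spool [ 0.439 -0.354  0.043]
blue [ 0.382 -0.089  0.049]
```

View pics/crop1.png

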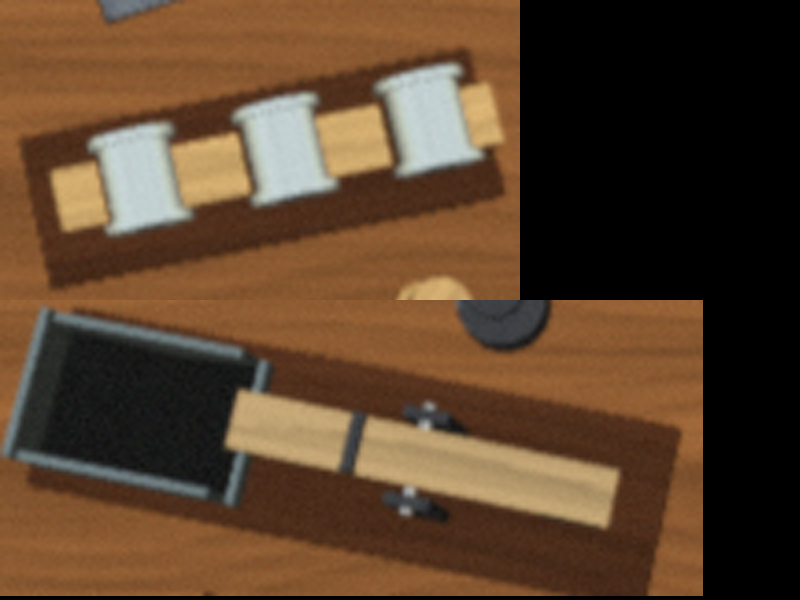

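The crop confirms three plain aluminium rollers on the rack, axis about 12.2° from world x. The chute's stop is at about (355,440) in the crop, and the plank end nearest the tray is on its left. I'll refine the stand's direction and move over the far roller.

```bash
python3 - <<'E'
from h import *
z=np.load("top0.npz"); p,d=z["p"],z["d"]; W=cloud("top",d)
hsv=cv2.cvtColor(p,cv2.COLOR_RGB2HSV); v,u=np.mgrid[:420,:560]
roi=(u>75)&(u<270)&(v>170)&(v<270)&(d>.3)
def show(n,m):
    q=W[m]; r=cv2.minAreaRect((q[:,:2]*1000).astype(np.float32)); c=q[:,:2].mean(0); w,V=np.linalg.eigh(np.cov((q[:,:2]-c).T)); a=np.degrees(np.arctan2(V[1,1],V[0,1]))%180
    print(n,m.sum(),np.round(r[0],1),np.round(r[1],1),round(r[2],1),"pca",round(a,2),(c*1000).round(1)); return q
m=roi&(W[...,2]>.06)&(W[...,2]<.135)&(hsv[...,1]>60)&(hsv[...,2]>120)
l=cv2.connectedComponentsWithStats(m.astype(np.uint8))[1]
big=m&((l==l[215,157])|(l==l[226,211]))
show("front",l==l[215,157]); show("rear",l==l[226,211]); q=show("plank",big)
a=np.radians(79.5); s=q[:,:2]@[np.cos(a),np.sin(a)]; print(np.polyfit(s,q[:,2],1), s.min(),s.max())
show("stand",roi&(W[...,2]>.006)&(W[...,2]<.2)&(l*0+cv2.connectedComponents((roi&(W[...,2]>.006)&(W[...,2]<.2)).astype(np.uint8))[1]==cv2.connectedComponents((roi&(W[...,2]>.006)&(W[...,2]<.2)).astype(np.uint8))[1][215,157]))
E
```

```text
front 499 [526.7 254.8] [78.7 38. ] 79.2 pca 78.93 [526.9 256.5]
rear 1093 [503.7 130.1] [165.5  39. ] 79.3 pca 79.36 [503.4 130.6]
plank 1592 [511.4 171.1] [248.9  39.1] 79.3 pca 79.39 [510.7 170.1]
[0.12213253 0.06504186] 0.13697691090156222 0.38587575357429293
stand 8825 [524.6 248.5] [465.6 133.3] 79.1 pca 79.43 [520.3 237.5]
```

drive_tool:
  steps:
    - [[0.04, 0.02, 0], [0, 0, 9.6], 0.0854]
    - [[0.04, 0.02, 0], [0, 0, 9.6], 0.0854]
    - [[0.04, 0.02, 0], [0, 0, 9.6], 0.0854]
    - [[0.04, 0.02, 0], [0, 0, 9.6], 0.0854]
    - [[0.04, 0.03, 0], [0, 0, 9.6], 0.0854]
    - [[0.04, 0.03, 0], [0, 0, 9.6], 0.0854]
    - [[0.05, 0.02, 0], [0, 0, 9.6], 0.0854]
    - [[0.05, 0.02, 0], [0, 0, 9.6], 0.0854]
    - [[0.05, 0.03, 0], [0, 0, 9.5], 0.0854]
    - [[0.002, 0, 0], [0, 0, 0], 0.0854]
    - [[0, 0, 0], [0, 0, 0], 0.0854]
    - [[0, 0, 0], [0, 0, 0], 0.0854]

```text
time_s: 1.6
eef_pos: [0.5479, -0.3439, 0.2326]
tool_rot: [[-0.209, 0.978, -0.001], [0.978, 0.209, 0.0], [0.0, -0.001, -1.0]]
contact_force: [0.4, 0.3, -0.0]
finger_gap: 0.0854
gripper_force: 0.0
```

Stand direction is 79.3°, the pivot is at about (512, 176.5), and the plank slope of 0.122 matches the 0.12 given. Descending on the far roller, gripping it and lifting.

drive_tool:
  steps:
    - [[0.001, 0, -0.04], [0, 0, 0], 0.0854]
    - [[0, 0, -0.04], [0, 0, 0], 0.0854]
    - [[0, 0, -0.03], [0, 0, 0], 0.0854]
    - [[0, 0, -0.02], [0, 0, 0], 0.0854]
    - [[0, 0, -0.016], [0, 0, 0], 0.0854]
    - [[0, 0, 0], [0, 0, 0], 0.0854]

```text
time_s: 2.35
eef_pos: [0.549, -0.3433, 0.0858]
tool_rot: [[-0.209, 0.978, -0.002], [0.978, 0.209, 0.001], [0.002, -0.002, -1.0]]
contact_force: [-0.2, -0.2, 0.9]
finger_gap: 0.0854
gripper_force: 0.0
```

drive_tool:
  steps:
    - [[0, 0, 0], [0, 0, 0], 0.05]
    - [[0, 0, 0], [0, 0, 0], 0.05]
    - [[0, 0, 0], [0, 0, 0], 0.05]
    - [[0, 0, 0], [0, 0, 0], 0.05]
    - [[0, 0, 0], [0, 0, 0], 0.05]

```text
time_s: 2.98
eef_pos: [0.5511, -0.3437, 0.0883]
tool_rot: [[-0.211, 0.978, 0.003], [0.978, 0.211, -0.002], [-0.002, 0.002, -1.0]]
contact_force: [-0.8, -0.0, 6.0]
finger_gap: 0.0569
gripper_force: 66.1
```

drive_tool:
  steps:
    - [[0, 0, 0.01], [0, 0, 0], 0.05]
    - [[0, 0, 0.01], [0, 0, 0], 0.05]
    - [[0, 0, 0.01], [0, 0, 0], 0.05]
    - [[0, 0, 0], [0, 0, 0], 0.05]
    - [[0, 0, 0], [0, 0, 0], 0.05]
    - [[0, 0, 0], [0, 0, 0], 0.05]

```text
time_s: 3.72
eef_pos: [0.5498, -0.3429, 0.1161]
tool_rot: [[-0.211, 0.978, -0.001], [0.978, 0.211, 0.001], [0.001, -0.001, -1.0]]
contact_force: [-0.0, -0.6, -1.0]
finger_gap: 0.0567
gripper_force: 65.4
```

```bash
python3 - <<'E'
from h import *
for i in range(4):
    p,d=read_camera("side"); o=env.get_obs(); print(np.round(o["contact_force"],2),np.round(o["eef_pos"],4),o["finger_gap"],o["gripper_force"],np.round(o["wrist_torque"],3))
cv2.imwrite("pics/s1.png",cv2.resize(p[100:300,200:400],None,fx=3,fy=3)[...,::-1])
E
```

```text
[-0.35  0.67 -0.99] [ 0.5499 -0.343   0.1162] 0.0565547976466279 65.42054772377014 [-0.037  0.033  0.018]
[ 0.87  0.53 -1.46] [ 0.55   -0.343   0.1162] 0.056574048703170725 65.42025446891785 [0.029 0.015 0.016]
[-0.36 -0.27 -0.9 ] [ 0.55   -0.343   0.1163] 0.056856642747302434 65.4205048084259 [-0.029  0.021  0.026]
[ 0.34  0.7  -1.44] [ 0.55   -0.3431  0.1164] 0.05652773736862174 65.42043328285217 [ 0.047 -0.004  0.018]
```

View pics/s1.png

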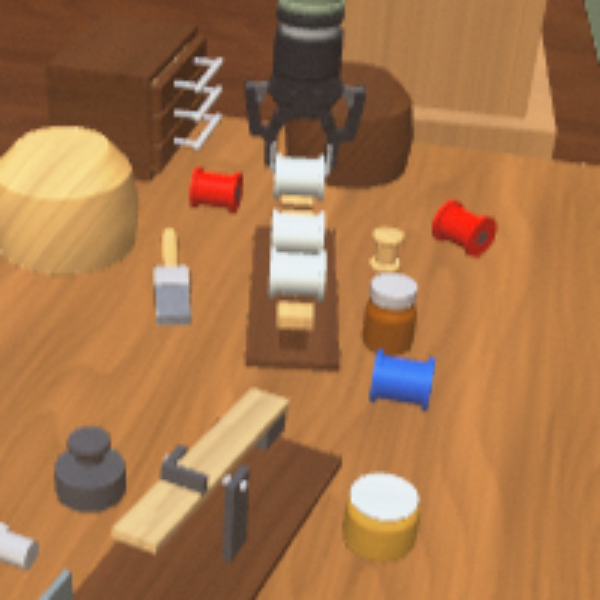

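The picture shows the far roller held clear of the rack at crop (300,175), the other two still in their notches. It pulls only about 1.2 N, so it's hollow. Setting it back in its notch.

drive_tool:
  steps:
    - [[-0.001, 0, -0.01], [0, 0, 0], 0.05]
    - [[0, 0, -0.01], [0, 0, 0], 0.05]
    - [[0, 0, -0.005], [0, 0, 0], 0.05]
    - [[0, 0, -0.003], [0, 0, 0], 0.05]
    - [[0, 0, 0], [0, 0, 0], 0.05]
    - [[0, 0, 0], [0, 0, 0], 0.05]

```text
time_s: 4.68
eef_pos: [0.5493, -0.3432, 0.0887]
tool_rot: [[-0.211, 0.978, 0.0], [0.978, 0.211, -0.0], [-0.0, 0.0, -1.0]]
contact_force: [0.7, 0.5, -1.0]
finger_gap: 0.0565
gripper_force: 65.5
```

drive_tool:
  steps:
    - [[0, 0, -0.0015], [0, 0, 0], 0.05]
    - [[0, 0, 0], [0, 0, 0], 0.05]
    - [[0, 0, 0], [0, 0, 0], 0.05]

```text
time_s: 5.05
eef_pos: [0.5494, -0.3433, 0.0883]
tool_rot: [[-0.211, 0.978, 0.001], [0.978, 0.211, -0.001], [-0.001, 0.001, -1.0]]
contact_force: [-1.8, 1.0, 5.8]
finger_gap: 0.0566
gripper_force: 66.0
```

drive_tool:
  steps:
    - [[0, 0, 0], [0, 0, 0], 0.0854]
    - [[0, 0, 0], [0, 0, 0], 0.0854]
    - [[0, 0, 0], [0, 0, 0], 0.0854]
    - [[0, 0, 0], [0, 0, 0], 0.0854]
    - [[0, 0, 0.03], [0, 0, 0], 0.0854]
    - [[0, 0, 0.04], [0, 0, 0], 0.0854]
    - [[-0.009, 0.044, 0], [0, 0, 0], 0.0854]
    - [[-0.01, 0.044, 0], [0, 0, 0], 0.0854]
    - [[0, 0, 0], [0, 0, 0], 0.0854]
    - [[0, 0, -0.03], [0, 0, 0], 0.0854]
    - [[0, 0, -0.025], [0, 0, 0], 0.0854]
    - [[0, 0, -0.012], [0, 0, 0], 0.0854]
    - [[0, 0, 0], [0, 0, 0], 0.0854]
    - [[0, 0, 0], [0, 0, 0], 0.0854]

```text
time_s: 6.8
eef_pos: [0.5309, -0.2558, 0.091]
tool_rot: [[-0.21, 0.978, 0.002], [0.978, 0.21, -0.001], [-0.001, 0.002, -1.0]]
contact_force: [0.5, 0.6, 0.1]
finger_gap: 0.0853
gripper_force: 0.0
```

drive_tool:
  steps:
    - [[0, 0, 0], [0, 0, 0], 0.05]
    - [[0, 0, 0], [0, 0, 0], 0.05]
    - [[0, 0, 0], [0, 0, 0], 0.05]
    - [[0, 0, 0], [0, 0, 0], 0.05]
    - [[0, 0, 0], [0, 0, 0], 0.05]
    - [[0, 0, 0.01], [0, 0, 0], 0.05]
    - [[0, 0, 0.01], [0, 0, 0], 0.05]
    - [[0, 0, 0.01], [0, 0, 0], 0.05]
    - [[0, 0, 0], [0, 0, 0], 0.05]
    - [[0, 0, 0], [0, 0, 0], 0.05]
    - [[0, 0, 0], [0, 0, 0], 0.05]

```text
time_s: 8.18
eef_pos: [0.5298, -0.255, 0.1196]
tool_rot: [[-0.211, 0.978, -0.001], [0.978, 0.211, 0.001], [0.001, -0.001, -1.0]]
contact_force: [-0.3, -0.2, -6.3]
finger_gap: 0.0569
gripper_force: 66.1
```

```bash
python3 - <<'E'
from h import *
for i in range(4):
    p,d=read_camera("side"); o=env.get_obs(); print(np.round(o["contact_force"],2),np.round(o["eef_pos"],4),o["finger_gap"],o["gripper_force"],np.round(o["wrist_torque"],3))
cv2.imwrite("pics/s2.png",cv2.resize(p[100:300,200:400],None,fx=3,fy=3)[...,::-1])
E
```

```text
[-0.58  0.11 -6.01] [ 0.5298 -0.255   0.1197] 0.05642618790931951 66.1186158657074 [-0.023 -0.032  0.012]
[ 0.37  0.35 -6.06] [ 0.5299 -0.255   0.1198] 0.05635151700409818 66.11894845962524 [0.017 0.06  0.02 ]
[ 0.65 -0.   -6.99] [ 0.53   -0.2551  0.1198] 0.05637883607375219 66.11893773078918 [-0.019 -0.053  0.014]
[ 0.23  0.43 -6.53] [ 0.53   -0.2551  0.1199] 0.056679272714001465 66.11772179603577 [-0.008  0.035  0.008]
```

View pics/s2.png

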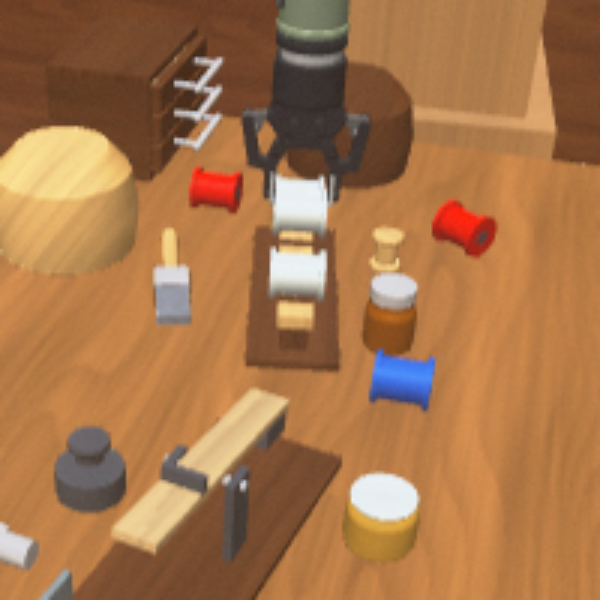

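The middle roller pulls about 6.3 N, so it's the steel-cored one. It is held square at crop (300,205), with the other two in place. Carrying it over the chute, 5–7 mm ahead of the seat.

drive_tool:
  steps:
    - [[0, 0, 0.04], [0, 0, 0], 0.05]
    - [[0, 0, 0.04], [0, 0, 0], 0.05]
    - [[0, 0.03, 0], [0, 0, -2.3], 0.05]
    - [[0, 0.05, 0], [0, 0, -2.3], 0.05]
    - [[-0.001, 0.05, 0], [0, 0, -2.3], 0.05]
    - [[-0.001, 0.05, 0], [0, 0, -2.3], 0.05]
    - [[0, 0.05, 0], [0, 0, -2.3], 0.05]
    - [[-0.001, 0.05, 0], [0, 0, -2.3], 0.05]
    - [[-0.001, 0.05, 0], [0, 0, -2.3], 0.05]
    - [[0, 0.05, 0], [0, 0, -2.3], 0.05]
    - [[-0.001, 0.05, 0], [0, 0, -2.3], 0.05]
    - [[0, 0.04, 0], [0, 0, -2.3], 0.05]
    - [[0, 0.03, 0], [0, 0, 0], 0.05]
    - [[0, 0, 0], [0, 0, 0], 0.05]
    - [[0, 0, 0], [0, 0, 0], 0.05]
    - [[0, 0, 0], [0, 0, 0], 0.05]

```text
time_s: 10.38
eef_pos: [0.5251, 0.2439, 0.2001]
tool_rot: [[0.189, 0.982, -0.0], [0.982, -0.189, -0.0], [-0.0, -0.0, -1.0]]
contact_force: [-0.1, 0.7, -5.8]
finger_gap: 0.0567
gripper_force: 68.1
```

drive_tool:
  steps:
    - [[0, 0.001, -0.02], [0, 0, 0], 0.05]
    - [[0, 0, -0.02], [0, 0, 0], 0.05]
    - [[0, 0, -0.015], [0, 0, 0], 0.05]
    - [[0, 0, 0], [0, 0, 0], 0.05]
    - [[0, 0, 0], [0, 0, 0], 0.05]

```text
time_s: 11.0
eef_pos: [0.5258, 0.2459, 0.1459]
tool_rot: [[0.188, 0.982, 0.002], [0.982, -0.188, 0.001], [0.001, 0.001, -1.0]]
contact_force: [1.1, -0.4, -5.6]
finger_gap: 0.0563
gripper_force: 67.9
```

```bash
python3 - <<'E'
from h import *
p,d=read_camera("side"); o=env.get_obs(); print(np.round(o["contact_force"],2),np.round(o["eef_pos"],4))
W=cloud("side",d); hsv=cv2.cvtColor(p,cv2.COLOR_RGB2HSV)
e=np.array([np.cos(np.radians(79.3)),np.sin(np.radians(79.3))]); n=np.array([-e[1],e[0]]); pv=np.array([.5122,.1765])
X=(W[...,:2]-pv)@e; Y=(W[...,:2]-pv)@n; Z=W[...,2]
print("grasp in stand",(o["eef_pos"][:2]-pv)@e,(o["eef_pos"][:2]-pv)@n)
m=(d>.2)&(abs(Y)<.045)&(X>.02)&(X<.11)&(Z>.1)&(Z<.17)&(hsv[...,1]<50)&(hsv[...,2]>140)
print("roller",m.sum(),"X",np.percentile(X[m],[1,50,99]).round(4),"Y",np.percentile(Y[m],[1,99]).round(4),"Z",np.percentile(Z[m],[1,99]).round(4))
m=(d>.2)&(abs(Y)<.03)&(X>-.14)&(X<.13)&(Z>.07)&(Z<.125)&(hsv[...,1]>70)&(hsv[...,2]>120)&(hsv[...,0]<25)
for a,b in((-.13,-.02),(.05,.08),(.09,.12)):
    k=m&(X>a)&(X<b); print("plank",k.sum(),"Y",np.percentile(Y[k],[2,98]).round(4),"X",np.percentile(X[k],[1,99]).round(4),"Zfit",np.polyfit(X[k],Z[k],1).round(4))
cv2.imwrite("pics/s3.png",cv2.resize(p[180:320,200:340],None,fx=4.2,fy=4.2,interpolation=cv2.INTER_CUBIC)[...,::-1])
E
```

```text
[-0.41  0.3  -5.85] [0.5258 0.246  0.1461]
grasp in stand 0.07086242737648503 -0.0004927319189064777
roller 494 X [0.0585 0.0844 0.0949] Y [-0.0338  0.033 ] Z [0.1254 0.1649]
plank 207 Y [-0.0106  0.0177] X [-0.1289 -0.0211] Zfit [0.1157 0.0969]
plank 50 Y [-0.0199  0.0175] X [0.0675 0.0798] Zfit [0.0992 0.0988]
plank 180 Y [-0.0204  0.0174] X [0.0912 0.1184] Zfit [0.0012 0.1092]
```

View pics/s3.png

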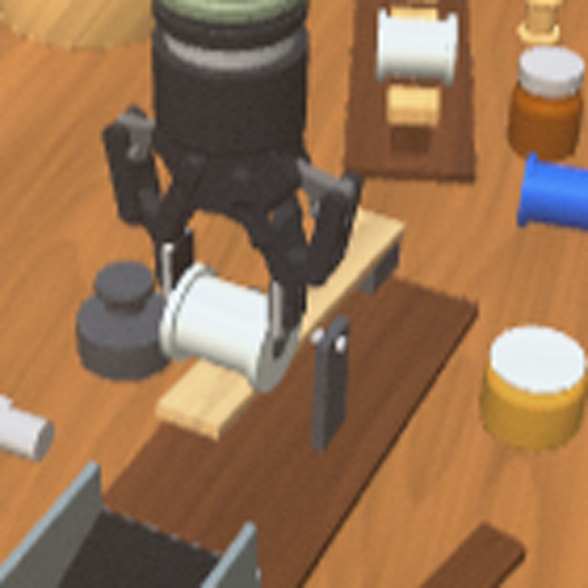

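The picture shows the roller held across the chute at crop (225,325), ahead of the stop, with the flanges just outside the plank edges. It's about 1 mm off centre, so I'll correct that and creep down.

drive_tool:
  steps:
    - [[0.001, 0, -0.004], [0, 0, 0], 0.05]
    - [[0, 0, -0.003], [0, 0, 0], 0.05]
    - [[0, 0, 0], [0, 0, 0], 0.05]
    - [[0, 0, 0], [0, 0, 0], 0.05]

```text
time_s: 11.55
eef_pos: [0.5262, 0.2459, 0.1382]
tool_rot: [[0.188, 0.982, 0.0], [0.982, -0.188, 0.0], [0.0, 0.0, -1.0]]
contact_force: [-0.1, 0.8, -6.7]
finger_gap: 0.0562
gripper_force: 68.1
```

drive_tool:
  steps:
    - [[0, 0, -0.001], [0, 0, 0], 0.05]
    - [[0, 0, 0], [0, 0, 0], 0.05]
    - [[0, 0, 0], [0, 0, 0], 0.05]

```text
time_s: 11.92
eef_pos: [0.5262, 0.2459, 0.1372]
tool_rot: [[0.188, 0.982, 0.0], [0.982, -0.188, 0.0], [0.0, 0.0, -1.0]]
contact_force: [-0.5, -0.0, -5.4]
finger_gap: 0.0561
gripper_force: 68.2
```

drive_tool:
  steps:
    - [[0, 0, -0.001], [0, 0, 0], 0.05]
    - [[0, 0, 0], [0, 0, 0], 0.05]
    - [[0, 0, 0], [0, 0, 0], 0.05]

```text
time_s: 12.3
eef_pos: [0.5263, 0.2461, 0.1364]
tool_rot: [[0.188, 0.982, 0.001], [0.982, -0.188, 0.0], [0.001, 0.001, -1.0]]
contact_force: [-1.0, 1.4, -3.2]
finger_gap: 0.0561
gripper_force: 68.4
```

```bash
python3 - <<'E'
from h import *
f=[]
for i in range(3): read_camera("side"); o=env.get_obs(); f.append(o["contact_force"])
print(np.round(f,2),np.round(o["eef_pos"],4))
E
```

```text
[[-0.53  1.27 -3.26]
 [ 0.49  0.87 -3.54]
 [-0.17  1.11 -2.47]] [0.5263 0.2461 0.1363]
```

The chute now carries about 3 N, less than the roller's weight, so the roller rests on it without being pressed. Letting go.

drive_tool:
  steps:
    - [[0, 0, 0], [0, 0, 0], 0.0854]
    - [[0, 0, 0], [0, 0, 0], 0.0854]
    - [[0, 0, 0], [0, 0, 0], 0.0854]
    - [[0, 0, 0], [0, 0, 0], 0.0854]
    - [[0, 0, 0], [0, 0, 0], 0.0854]
    - [[0, 0, 0], [0, 0, 0], 0.0854]
    - [[0, 0, 0], [0, 0, 0], 0.0854]
    - [[0, 0, 0], [0, 0, 0], 0.0854]
    - [[0, 0, 0], [0, 0, 0], 0.0854]
    - [[0, 0, 0], [0, 0, 0], 0.0854]
    - [[0, 0, 0], [0, 0, 0], 0.0854]
    - [[0, 0, 0], [0, 0, 0], 0.0854]

```text
time_s: 13.95
eef_pos: [0.5261, 0.2459, 0.1361]
tool_rot: [[0.188, 0.982, 0.0], [0.982, -0.188, 0.0], [0.0, 0.0, -1.0]]
contact_force: [0.3, 0.8, -0.3]
finger_gap: 0.0855
gripper_force: 0.0
```

```bash
python3 - <<'E'
from h import *
p,d=read_camera("side")
cv2.imwrite("pics/s4.png",cv2.resize(p[130:380,170:400],None,fx=2.4,fy=2.4,interpolation=cv2.INTER_CUBIC)[...,::-1])
E
```

```text
(no output)
```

View pics/s4.png

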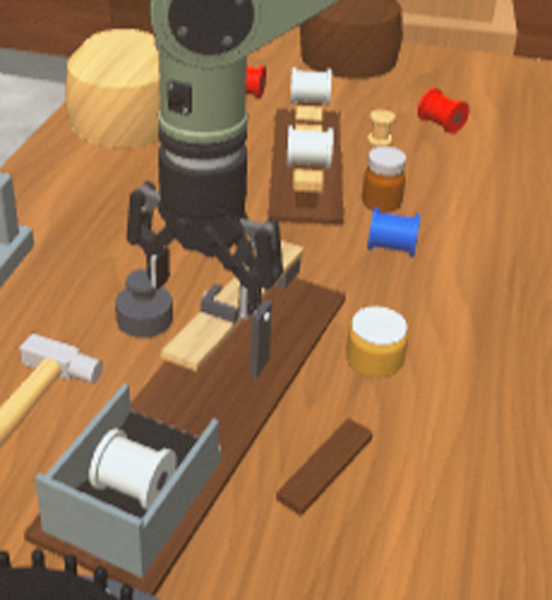

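The roller lies in the tray at crop (132,465), the chute has swung back, and the two hollow rollers are in their notches at (311,87) and (310,147). Raising the hand clear and handing in.

drive_tool:
  steps:
    - [[0, 0, 0.03], [0, 0, 0], 0.0854]
    - [[0, 0, 0.04], [0, 0, 0], 0.0854]
    - [[0, 0, 0.04], [0, 0, 0], 0.0854]
    - [[0, 0, 0], [0, 0, 0], 0.0854]
    - [[0, 0, 0], [0, 0, 0], 0.0854]
    - [[0, 0, 0], [0, 0, 0], 0.0854]
    - [[0, 0, 0], [0, 0, 0], 0.0854]

```text
time_s: 14.88
eef_pos: [0.5257, 0.2457, 0.245]
tool_rot: [[0.188, 0.982, -0.002], [0.982, -0.188, -0.001], [-0.001, -0.002, -1.0]]
contact_force: [0.8, 0.3, -0.5]
finger_gap: 0.0852
gripper_force: 0.0
```

```bash
python3 - <<'E'
from h import *
p,d=read_camera("top"); W=cloud("top",d); hsv=cv2.cvtColor(p,cv2.COLOR_RGB2HSV)
m=((W[...,2]>.085)&(W[...,2]<.125)); m[:, :300]=0; m[:,430:]=0; m[:185]=0; m[255:]=0
n,l,s,c=cv2.connectedComponentsWithStats(m.astype(np.uint8))
for i in range(1,n):
    if s[i,4]>60: print(c[i].round(),W[l==i].mean(0).round(4))
print(env.get_obs()["eef_pos"]); print(env.close_job())
E
```

```text
[407. 210.] [ 0.548  -0.3397  0.1002]
[334. 224.] [ 0.5108 -0.1655  0.1003]
[0.52584719 0.24577686 0.24518486]
the job is handed in; nothing more can be done
None
```

The job is handed in at about 15 s: the steel-cored roller was the middle one (about 6.3 N), and it tipped the chute under its own weight and lies in the tray; the other two rollers are in their rack notches (one weighed hollow, the other not lifted), and nothing else on the bench looks disturbed.

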